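# Draw up a door frame joint with its cam connector

### The arm

A 6-joint arm with a two-finger parallel gripper is mounted at the origin on the work surface. World frame = base frame: x ahead of the robot, y to its left, z up, the work surface at z = 0. Lengths are in mm, angles in rad, forces in N, time in s.
With the tool pointing down it reaches from about 350 to 725 mm from the base axis. Payload 6 kg.
Tool frame: the origin (TCP) lies on the centre line of the jaws, within the pads' length; the fingertips stand tip_reach ahead of it and the grasp point (between the pads) is the TCP (tip_reach is the distance from the TCP to the fingertips, in mm); z points along the fingers, y is the line along which they close (so a half turn about z gives the same grasp; the last joint's range is limited). The gripper opens to 85 mm and grips with 20 to 120 N. Pads are 22 mm wide; open, the fingers measure 114 mm over their backs; the gripper's body (76 mm by 85 mm) begins 54 mm behind the grasp point. The pads swing forward as they close: fully open they stand 13 mm farther back than shut.
Start: joints at [-0.776, 0.04, 0.085, 0, -1.615, -0.334], TCP at [266.805, -537.393, 250.261] pointing down, gripper open.
Joint ranges: [-2.56, 2.56], [-1.29, 2.01], [-1.08, 1.49], [-3.29, 1.98], [-2.81, -0.18], [-2.99, 2.99]. Speed limits (rad/s): [2.57, 2.57, 3.01, 3.14, 3.14, 3.14].

### API

Orientations are given as a 3x3 rotation matrix whose columns are the frame's x, y, z axes.
In Python, from station import state, snapshot, camera_params, hand_in, masks_of, tip_reach gives the robot as it stands. The module is installed in compiled form; this text tells all that it offers.
- The arm moves only by the shell command python3 -m inch 'ROWS' [FORCE]. ROWS is text: rows parted by semicolons, each of 5 numbers parted by spaces: the shift along the tool's x, y, z in m, then the turn about the tool's z in rad, then the closure, from 0 (fully open) to 1 (shut). A call has 1 to 8 rows; each row is the pose to reach, as a shift and turn from the pose commanded when the call began, along the tool's axes at that moment; what a row does not reach only later rows make up. A row lasts 1/12 s, in which the tool goes at most 41.7 mm and 7.16 degrees, less where a joint would pass 70% of its speed; a pose out of reach is approached as far as the arm can. A call with a gripper value outside its range is refused whole. The fingers move at their own pace and stop on an object; FORCE is the grip in N (left out, the last holds). Time passes only in rows, so rows that repeat a pose let the fingers close. It gives the time, the measured TCP pose, the force, the opening and the grip force at its end, in the units of the state.
- state(): the state, without advancing time (a new reading comes with each control period).
- snapshot(name): name is "scene" or "top" or "wrist"; returns the picture (384x512x3 uint8, red, green, blue); there is no depth.
- camera_params(name): a dict with "camera_matrix" (3x3 intrinsics, pixels), "D" ([k1, k2, p1, p2, k3] as OpenCV has them; the pictures are not rectified), "world_from_camera" (4x4, takes a point from camera to world coordinates). Camera axes: x right, y down, z forward; pixel columns grow to the right and rows downward; lengths in mm; the calibration is good to about 2 mm. A picture is of the moment at which its call begins: read the wrist's pose just before it. camera_params takes no time and is no camera call; for the wrist camera it gives the pose at the moment of the call.
- hand_in(): hands the job in; it is judged then, once.
Trained networks look in the newest picture that a camera, given by its name, has taken for a name from the list of things; names that differ only in an ending like _2 or _b are one class to them, and where a whole thing is asked for, a point or a joint stands for the part that bears it (a point fixed in the world has none). Each returns a list of dicts, best first, with "conf" (0 to 1); they miss things now and then, are a little off and sometimes report something else, mostly with a low value. They report only what shows in the picture. A call takes as long as a camera call. They do not tell look-alikes from the thing itself.
- masks_of(name, camera): "mask" (384x512 bool, what is visible of it) and "extent" ([left, top, right, bottom] in pixels, round what is visible of it).
The state is a dict: "t": time; "joint_positions": joint angles; "dq": joint speeds; "joint_efforts": joint torques, N m; "ee_pos": TCP position; "ee_rot": TCP orientation; "ft_force": force on the tool from outside, world axes, zero at the start; "wrist_torque": the same for the moment, N m; "width": opening from 0.0 (shut) to 1.0 (fully open); "finger_force": force on a finger pad.
Only numpy, scipy, OpenCV 4.12 (cv2) and the standard library are available. Lean on these libraries where they do the work, as an engineer would, in place of code of your own. Each camera call takes 0.05 s, during which the arm holds its last target. There are 200 camera calls.

### The job

Take the flat-bladed screwdriver (the one with the flat-sided handle) from the tool block and set its blade down in the slot of the cam connector in the rail. Turn the cam clockwise until the rail's shoulder is drawn up tight against the stile, feeling your way gently so that neither cam nor wood is forced, then put the screwdriver back in its hole in the block. Leave the other tools, the glue jar and the offcut alone.

Things in the scene. Friction and masses are not known exactly. Their poses are not given: they have to be found in the camera images.
- driver_grip (a point): Centre of the wooden handle of the flat-bladed screwdriver, which stands blade down in a hole of the tool block, its handle's underside on the block. The handle is flat-sided: 40 mm (x) by 26 mm (y) by 66 mm tall (z); this point is 33 mm above its underside. z points up; x is the direction of the handle's and the blade's width. About 0.14 kg. The other two tools have round handles.
- driver_tip (a point): Middle of the blade's tip edge, 58 mm below the handle's underside (91 mm below driver_grip). The blade is 14 mm wide (x) and 2.5 mm thick (y) over its last 20 mm; above it is a 9 mm round shank. Same axes as driver_grip. The tool is the same turned half round.
- slot (a point): Centre of the slot of the cam connector, level with the cam's face. The cam is a bare metal disc 34 mm across, let into the rail near the joint, flush with the wood, 28 mm above the bench. Its slot is 24 mm long (x), 4 mm wide (y) and 7 mm deep, flat-floored, closed at its ends; z points up. The slot turns with the cam about the upright axis through this point, clockwise from above to tighten.
- frame: The door frame in work: stile, rail, cam. Origin on the bench under the cam's axis as tightened, x along the rail into the stile. The cam takes about 0.08 N m to turn and comes dead against a firm stop when the joint is tight, after 50 to 95 degrees: how far differs, as its bolt is not always screwed in equally deep, and cannot be seen. 0.2 N m is tight, 0.5 N m spoils it. It stays where it is left.
- rail_shoulder (a point): Middle of the upper edge of the rail's end. The rail is a pine bar 70 mm wide, 28 mm thick, flat on the bench; x points along it to the stile; the cam's axis is 50 mm behind this point. At first this point stands a few millimetres short of stile_edge; turning the cam draws the rail along until they meet.
- stile_edge (a point): Point on the stile's upper edge that rail_shoulder meets; x points from the rail into the stile. The stile is a pine bar 280 mm long, 70 mm wide, 28 mm thick, across the rail's end, held to the bench by two steel holdfasts up to 85 mm tall, 115 mm either side of this point.
- block: Wooden tool block fixed to the bench, 64 mm (x) by 215 mm (y) by 72 mm tall, origin at the centre of its underside. Three square holes 20 mm wide, 64 mm deep, in its top at y = -70, 0 and +70 mm, a tool in each; the screwdriver may be in any, its width within 20 degrees of the block's y. Put back, its blade is in the hole and its handle stands upright on the block's top.
- cross_driver: Small cross-head screwdriver in another hole of the block, round wooden handle 30 mm across and 62 mm tall; origin at the handle's underside. Leave alone.
- awl: Awl in the remaining hole, round waisted wooden handle 33 mm across and 52 mm tall; origin at the handle's underside. Leave alone.
- glue_jar: Jar of brown glue with a white lid, 72 mm across, 95 mm tall; origin at the centre of its underside. Leave alone.
- offcut: Pine offcut 75 by 40 by 20 mm lying on the bench; origin at the centre of its underside. Leave alone.
Not all that is in view belongs to the job. What is shaped like the part that bears driver_grip but orange or turquoise is not meant.

How it is judged (in metres and radians):
On the way, in this order (a step that is already met when the one before it is completed fails the run):
1. the blade stands in the slot, at least 4 mm deep (z of driver_tip in the frame of slot below -0.004 m and horizontal distance between driver_tip and slot below 0.007 m), for 0.2 s.
2. with the blade in the slot, the cam is turned until the rail is drawn up to the stile (gap under 0.3 mm) (x of rail_shoulder in the frame of stile_edge above -0.0003 m and z of driver_tip in the frame of slot below -0.003 m and horizontal distance between driver_tip and slot below 0.008 m), for 0.2 s.
At the end, for the whole second after the job is handed in: The rail's shoulder is drawn up to the stile (gap under 0.3 mm) and the flat-bladed screwdriver stands upright (within 7 degrees) in its hole in the block, handle down on the block's top, released and at rest (x of rail_shoulder in the frame of stile_edge above -0.0003 m and x of driver_grip in the frame of block between -0.012 and 0.012 m and y of driver_grip in the frame of block between -0.085 and 0.085 m and height (world z) of driver_grip between 0.1 and 0.109 m and angle between driver_grip's own z axis and vertical below 0.12 rad and linear speed of driver below 0.02 m/s); the robot touches nothing.
It fails at once if the screwdriver presses or twists against cam, rail or stile with more than 90 N in all (about 0.5 N m of twist, the blade's two edges taken together) (contact force between driver and frame above 90 N).
It fails at once if the cross-head screwdriver or the awl is lifted or shoved out of place (over 20 mm) (distance of any of cross_driver, awl from where it was at the start of the episode above 0.02 m).
It fails at once if the glue jar or the offcut is moved over 20 mm (distance of any of glue_jar, offcut from where it was at the start of the episode above 0.02 m).
It also fails if it takes over 72 s, if anything falls off the work surface, if the arm or the gripper's body presses on something with over 40 N, if the wrist force passes 120 N, or if a joint passes its speed limit or range.

## Working session

There is one attempt and no reset: what is moved stays moved. The work goes in short steps, Python scripts to look and compute and a shell command to move; the robot and the scene stay as the last step left them, time stands still between calls to the robot, and variables do not carry over. Pictures are saved under pics/ and viewed, at most 10 in all, crops included, and the job is handed in when it is done.

```bash
mkdir -p pics; cat > h.py <<'E'
import numpy as np, cv2
from station import *
def ray(cam,px):
    p=camera_params(cam);K=np.array(p["camera_matrix"]);D=np.array(p["D"],float);T=np.array(p["world_from_camera"])
    u=cv2.undistortPoints(np.array(px,float).reshape(-1,1,2),K,D).reshape(-1,2)
    d=np.c_[u,np.ones(len(u))]@T[:3,:3].T
    return T[:3,3],d
def onz(cam,px,z):
    o,d=ray(cam,px); return o+d*((z-o[2])/d[:,2])[:,None]
def proj(cam,P):
    p=camera_params(cam);T=np.linalg.inv(np.array(p["world_from_camera"]))
    r,_=cv2.Rodrigues(T[:3,:3]);return cv2.projectPoints(np.array(P,float).reshape(-1,1,3),r,T[:3,3],np.array(p["camera_matrix"]),np.array(p["D"],float))[0].reshape(-1,2)
def save(im,n): cv2.imwrite('pics/'+n,im[:,:,::-1])
def cent(m):
    c=cv2.moments(m.astype(np.uint8),True); return c['m10']/c['m00'],c['m01']/c['m00']
E
python3 - <<'E'
from h import *
s=state();print(s['t'],s['ee_pos'],np.round(s['ee_rot'],3).tolist(),tip_reach)
a=snapshot('top');b=snapshot('scene')
im=np.vstack([a,b]); save(cv2.resize(np.hstack([a,b]),(800,300)),'a.png')
save(cv2.resize(a,(800,600)),'t.png')
for c in('top','scene'):
  print(c,np.round(camera_params(c)['world_from_camera'][:3] if 0 else np.array(camera_params(c)['world_from_camera'])[:3,3]))
  for n in('driver_grip','slot','block','rail_shoulder','stile_edge','cross_driver','awl','glue_jar','offcut'):
    print(n,[(round(r['conf'],2),r['extent'],np.round(cent(r['mask']))) for r in masks_of(n,c)][:4])
E
```

```text
0.0 [ 266.75121439 -537.09914868  249.30154066] [[-0.896, -0.445, -0.001], [-0.445, 0.896, 0.002], [0.0, 0.002, -1.0]] 19.0
top [ 524.    9. 1049.]
driver_grip [(0.73, [229.6, 179.1, 241.9, 193.6], array([236., 187.])), (0.67, [190.2, 246.2, 205.9, 261.5], array([197., 252.])), (0.54, [195.4, 211.9, 211.4, 223.5], array([203., 216.])), (0.52, [188.3, 174.6, 206.6, 187.7], array([198., 181.]))]
slot []
block [(0.83, [137.7, 204.5, 220.4, 230.2], array([180., 217.]))]
rail_shoulder [(0.8, [311.1, 225.1, 349.1, 318.8], array([331., 271.]))]
stile_edge [(0.94, [287.9, 182.5, 386.4, 314.3], array([334., 240.])), (0.55, [143.8, 214.0, 157.7, 226.4], array([151., 218.]))]
cross_driver [(0.43, [172.0, 209.0, 187.4, 221.7], array([177., 217.]))]
awl [(0.66, [144.2, 213.1, 160.6, 223.8], array([152., 218.]))]
glue_jar [(0.74, [246.2, 113.0, 270.5, 143.0], array([258., 128.]))]
offcut [(0.85, [255.0, 241.8, 270.8, 265.1], array([261., 251.]))]
scene [1172.  806.  912.]
driver_grip [(0.93, [304.7, 196.0, 322.7, 223.8], array([311., 209.])), (0.9, [255.3, 193.1, 270.8, 233.5], array([264., 209.])
[... 264 characters left out ...]
r [(0.85, [234.6, 130.8, 314.7, 170.0], array([276., 151.])), (0.62, [344.3, 235.0, 358.8, 259.0], array([351., 244.]))]
stile_edge [(0.59, [328.4, 216.6, 343.4, 237.9], array([330., 226.])), (0.56, [195.4, 131.6, 318.3, 200.7], array([249., 160.])), (0.35, [179.9, 209.5, 209.9, 255.6], array([195., 233.]))]
cross_driver [(0.76, [325.4, 213.8, 340.7, 239.1], array([331., 227.]))]
awl [(0.68, [177.7, 214.2, 210.4, 255.6], array([194., 234.])), (0.62, [345.7, 236.0, 360.3, 256.5], array([351., 245.]))]
glue_jar [(0.86, [178.8, 210.7, 209.3, 255.5], array([194., 234.])), (0.21, [344.3, 234.7, 357.5, 256.5], array([351., 244.]))]
offcut [(0.67, [289.9, 181.9, 317.9, 200.4], array([301., 191.]))]
```

View pics/t.png

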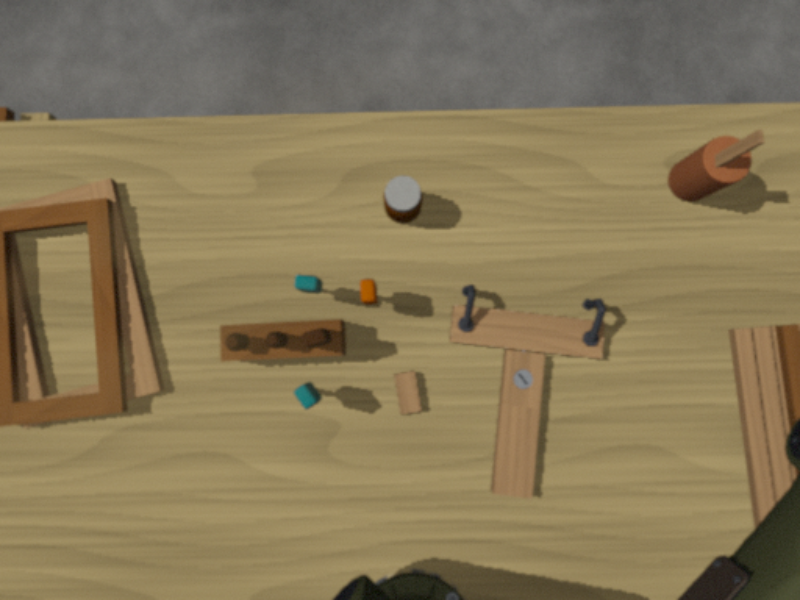

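View pics/a.png

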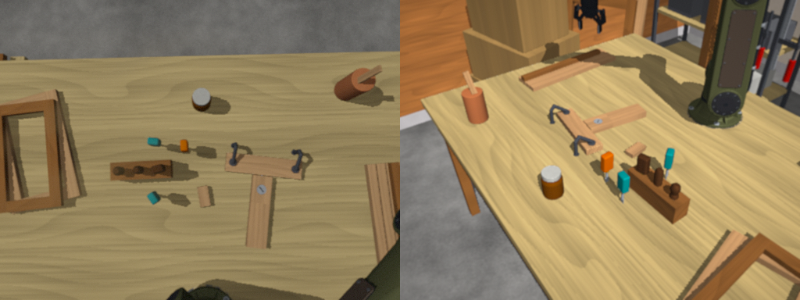

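The top view has the block at t.png (220–345, 320–360), the joint with its cam at (523,379), the glue jar at (403,198) and the offcut at (408,392). 

Candidates for the driver, in raw top pixels:
- (203,216): brown, flat-sided, in the block's right-hand hole.
- (236,187): orange look-alike.
- (198,181) and (197,252): turquoise look-alikes.

The one at (203,216) fits, being brown and in the block. I'll check it in a crop.

```bash
python3 - <<'E'
from h import *
b=snapshot('scene'); save(cv2.resize(b[170:290,230:390],(800,600),interpolation=cv2.INTER_CUBIC),'c.png')
def tri(p,q):
    A=[];y=[]
    for c,x in(('top',p),('scene',q)):
        o,d=ray(c,[x]);d=d[0]/np.linalg.norm(d[0]);M=np.eye(3)-np.outer(d,d);A.append(M);y.append(M@o)
    return np.linalg.lstsq(np.vstack(A),np.hstack(y),rcond=None)[0].round(1)
print('drv',tri((203,216),(311,209)),onz('top',[(203,216)],105))
print('orange',tri((236,187),(264,209)),'turqA',tri((198,181),(286,235)),'turqB',tri((197,252),(344,204)))
print('cam',onz('top',[(523*.64,379*.64)],28))
print('block top corners',onz('top',np.array([(220,327),(343,320),(345,354),(222,361)])*.64,72).round())
print('rail',onz('top',np.array([(505,350),(546,354),(534,496),(492,491)])*.64,28).round())
print('jar',onz('top',[(258,120)],95),'offcut',onz('top',[(261,251)],20))
print('hold',onz('top',np.array([(468,290),(597,303)])*.64,85))
p=camera_params('wrist');T=np.array(p['world_from_camera']);s=state();R=np.array(s['ee_rot'])
print(R.T@(T[:3,3]-s['ee_pos']),(R.T@T[:3,:3]).round(2).tolist(),p['camera_matrix'])
E
```

```text
drv [538.6 155.1 104.8] [[537.72016077 155.73656308 105.        ]]
orange [617.7  66.4  82.1] turqA [633.9 172.9  83.7] turqB [441.9 174.9  85.7]
cam [[ 456.11712274 -209.14540461   28.        ]]
block top corners [[560. 334.  72.]
 [568. 115.  72.]
 [508. 112.  72.]
 [500. 330.  72.]]
rail [[ 510. -178.   28.]
 [ 501. -253.   28.]
 [ 248. -221.   28.]
 [ 257. -146.   28.]]
jar [[799.58774653   3.5390982   95.        ]] offcut [[435.24436287   1.98898332  20.        ]]
hold [[ 616.2093365  -106.70249148   85.        ]
 [ 588.99672382 -330.98627145   85.        ]]
[ 6.68084412e+01  4.00263659e-02 -1.24352487e+02] [[0.0, -0.96, -0.27], [1.0, 0.0, -0.0], [0.0, -0.27, 0.96]] [[297.35027446   0.         253.51833857]
 [  0.         297.35027446 197.65393596]
 [  0.           0.           1.        ]]
```

View pics/c.png

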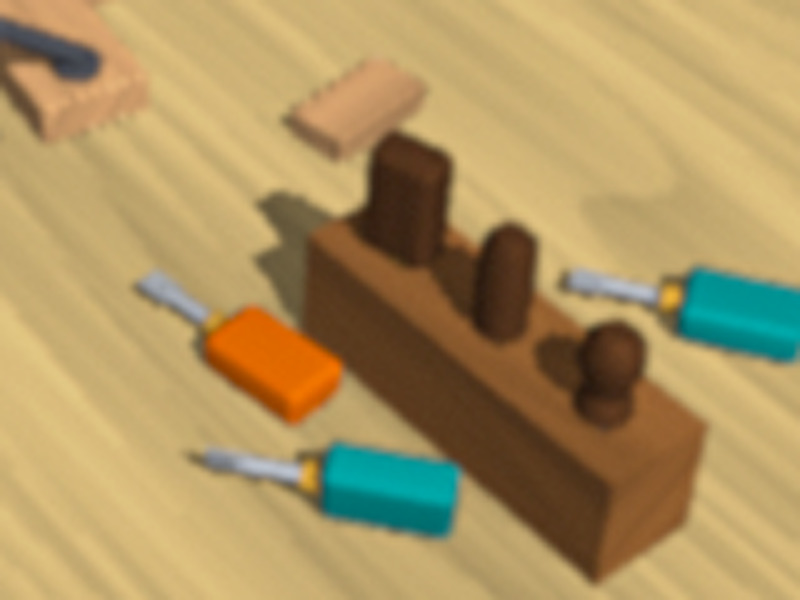

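The crop confirms it: the brown, flat-sided tool at crop (410,200) in the block's right-hand hole is the one meant. The middle tool is the round cross-head, the left one the waisted awl, and the look-alikes lie loose on the bench. The cam is on the way, so I'll look at it first.

```bash
python3 -m inch '-0.315 0.210 0 -0.5 0;-0.315 0.210 0 -0.5 0;-0.315 0.210 0 -0.5 0;-0.315 0.210 0 -0.5 0;-0.315 0.210 0 -0.5 0;-0.315 0.210 0 -0.5 0;-0.315 0.210 0 -0.5 0;-0.315 0.210 0 -0.5 0'
python3 -c "
from h import *
s=state();R=s['ee_rot'];print(s['ee_pos'],np.arctan2(R[1][0],R[0][0]),s['joint_positions'])"
```

```text
t: 1.72
ee_pos: [433.5, -246.5, 250.7]
ee_rot: [[-0.573, -0.82, 0.001], [-0.82, 0.573, -0.0], [-0.001, -0.001, -1.0]]
ft_force: [-0.0, -0.5, -0.2]
width: 1.003
finger_force: 0.0
[ 433.53726512 -246.53652055  250.66637788] -2.180811811923057 [-1.12129332e-01 -2.32586299e-01 -1.68255758e-01 -6.76984590e-05
 -1.63416464e+00 -4.97890684e-01]
```

```bash
cat >> h.py <<'E'
def yaw():
    R=np.array(state()['ee_rot']);return np.arctan2(R[1,0],R[0,0])
def todelta(P,yw=None):
    s=state();R=np.array(s['ee_rot']);d=R.T@(np.array(P,float)-s['ee_pos'])
    print('move tool xyz mm',d.round(1),'turn',None if yw is None else round(-((yw-yaw()+np.pi)%(2*np.pi)-np.pi),3))
E
python3 - <<'E'
from h import *
a=snapshot('wrist');save(cv2.resize(a,(800,600),interpolation=cv2.INTER_CUBIC),'w1.png')
for n in('slot','rail_shoulder','stile_edge','driver_grip'):
    for r in masks_of(n,'wrist')[:3]:
        c=cent(r['mask']);print(n,round(r['conf'],2),r['extent'],np.round(c,1),onz('wrist',[c],28).round(1))
print(proj('wrist',[[456,-209,28]]))
E
```

```text
slot 0.63 [242.7, 194.9, 268.3, 222.8] [254.4 209.6] [[ 459.8 -207.4   28. ]]
rail_shoulder 0.83 [204.9, 103.2, 425.4, 252.4] [316.5 176.6] [[ 374.5 -201.4   28. ]]
rail_shoulder 0.2 [79.2, 103.5, 424.3, 339.5] [250.8 202.1] [[ 456.9 -219.8   28. ]]
stile_edge 0.61 [77.4, 101.0, 423.9, 335.6] [250.8 202.5] [[ 456.5 -220.9   28. ]]
driver_grip 0.17 [77.5, 102.5, 422.0, 340.7] [251.3 202.1] [[ 455.3 -222.    28. ]]
[[256.87056067 210.81795564]]
```

View pics/w1.png

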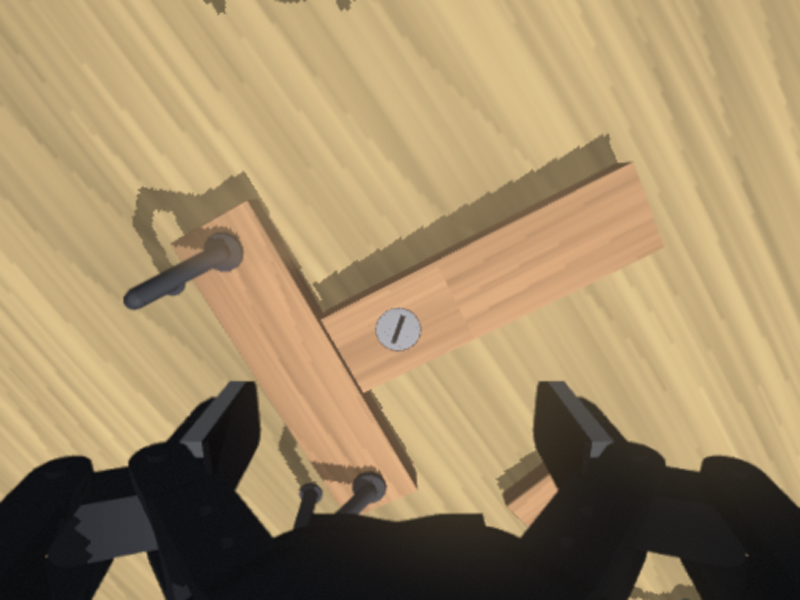

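The cam is at view (398,329), with the dark slot running from (393,343) to (404,316). I'll fit both in the raw picture, though the arm had not settled for this one.

```bash
cat >> h.py <<'E'
def camfit(im,guess=None):
    g=im.min(2).astype(int);sat=im.max(2).astype(int)-g
    gx,gy=proj('wrist',[guess])[0]; yy,xx=np.mgrid[:384,:512]
    near=(np.hypot(xx-gx,yy-gy)<45)
    m=(near&(sat<30)&(im.max(2)>110)).astype(np.uint8)
    n,l,st,ce=cv2.connectedComponentsWithStats(m);k=1+st[1:,4].argmax()
    cs,_=cv2.findContours((l==k).astype(np.uint8),0,1);hull=cv2.convexHull(max(cs,key=cv2.contourArea))
    H=np.zeros(m.shape,np.uint8);cv2.fillConvexPoly(H,hull,1)
    c=onz('wrist',[cent(H)],28)[0]
    Hi=cv2.erode(H,np.ones((3,3)));med=np.median(g[Hi>0]);w=np.where(Hi>0,np.clip(med*.85-g,0,None),0).astype(float)
    ys,xs=np.nonzero(w);P=onz('wrist',np.c_[xs,ys],28);ww=w[ys,xs];mu=(P*ww[:,None]).sum(0)/ww.sum()
    C=np.cov(P[:,:2].T,aweights=ww);e,v=np.linalg.eigh(C);a=np.arctan2(v[1,1],v[0,1])
    return c,mu,np.degrees(a)%180,np.sqrt(e*12),np.array(H).sum()
E
python3 - <<'E'
from h import *
a=snapshot('wrist');s=state()
print(s['ee_pos'],camfit(a,(457,-208,28)))
todelta([537,155,225],-np.pi/2)
E
```

```text
[ 432.7436998  -248.97178479  250.4006013 ] (array([ 458.67351376, -210.01678331,   28.        ]), array([ 458.65939686, -209.9522829 ,   28.        ]), np.float64(36.10195110685001), array([ 3.58711784, 22.83342737]), np.uint64(614))
move tool xyz mm [-390.8  146.2   25.3] turn -0.61
```

```bash
python3 -m inch '-0.391 0.146 0.025 -0.61 0;-0.391 0.146 0.025 -0.61 0;-0.391 0.146 0.025 -0.61 0;-0.391 0.146 0.025 -0.61 0;-0.391 0.146 0.025 -0.61 0;-0.391 0.146 0.025 -0.61 0;-0.391 0.146 0.025 -0.61 0;-0.391 0.146 0.025 -0.61 0' >/dev/null
python3 - <<'E'
from h import *
todelta([537,155,225],-np.pi/2)
E
```

```text
move tool xyz mm [-80.9 -20.2   5.6] turn -0.002
```

```bash
python3 -m inch '-0.08 -0.02 0.005 0 0;-0.08 -0.02 0.005 0 0;-0.08 -0.02 0.005 0 0;-0.08 -0.02 0.005 0 0'
python3 - <<'E'
from h import *
a=snapshot('wrist');save(cv2.resize(a,(800,600),interpolation=cv2.INTER_CUBIC),'w2.png')
todelta([537,155,225],-np.pi/2)
for n in('driver_grip','block','cross_driver'):
    for r in masks_of(n,'wrist')[:3]:
        c=cent(r['mask']);print(n,round(r['conf'],2),r['extent'],np.round(c,1),onz('wrist',[c],138).round(1))
        if n=='driver_grip' and r is not None:
            print(np.round(cv2.minAreaRect(np.argwhere(r['mask'])[:,::-1].astype(np.float32))[1:][0],1),onz('wrist',cv2.boxPoints(cv2.minAreaRect(np.argwhere(r['mask'])[:,::-1].astype(np.float32))),138).round(1).tolist())
E
```

```text
t: 3.02
ee_pos: [536.5, 153.9, 224.1]
ee_rot: [[0.0, -1.0, -0.002], [-1.0, -0.0, -0.001], [0.001, 0.002, -1.0]]
ft_force: [0.1, -0.5, 0.1]
width: 1.0
finger_force: 0.0
move tool xyz mm [-2.2 -0.5 -0.1] turn -0.001
driver_grip 0.97 [229.7, 173.7, 269.6, 235.3] [249.  203.6] [[540.4 148.  138. ]]
[62. 37.] [[559.9, 129.0, 138.0], [534.0, 121.8, 138.0], [521.2, 167.6, 138.0], [548.4, 175.8, 138.0]]
driver_grip 0.9 [166.2, 78.6, 212.9, 192.0] [187.7 149.9] [[583.7 108.2 138. ]]
[113.5  37.8] [[602.9, 62.8, 138.0], [577.4, 58.7, 138.0], [566.1, 135.9, 138.0], [593.9, 141.0, 138.0]]
driver_grip 0.79 [128.2, 192.3, 210.9, 279.6] [178.9 242.4] [[594.9 179.3 138. ]]
[108.3  31.7] [[636.8, 147.9, 138.0], [617.5, 131.3, 138.0], [565.1, 195.1, 138.0], [584.6, 214.5, 138.0]]
block 0.77 [215.9, 143.4, 285.0, 330.1] [251.8 228.4] [[538.4 167.7 138. ]]
cross_driver 0.55 [235.7, 247.9, 265.2, 299.8] [252.3 273.7] [[538.1 206.5 138. ]]
```

View pics/w2.png

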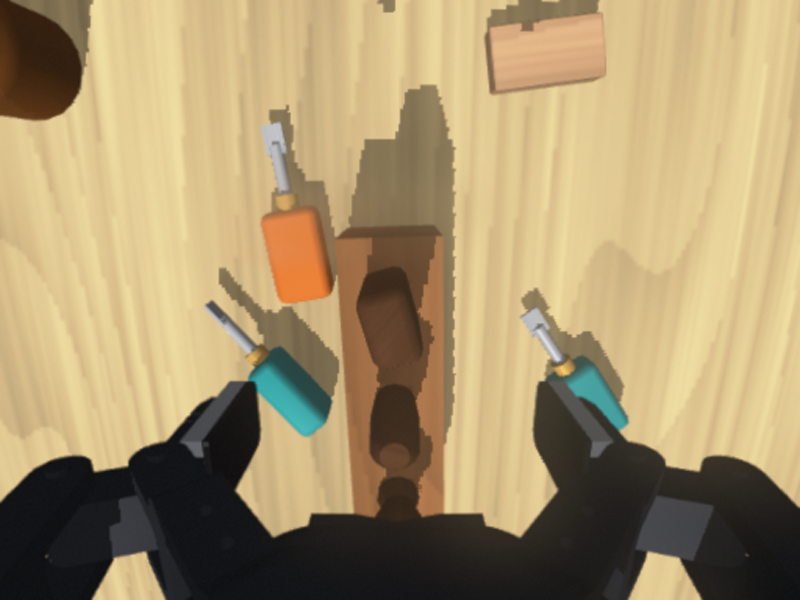

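The flat-sided handle is at view (358–422, 268–368), turned slightly from the block. The orange and turquoise look-alikes lie clear on both sides. I'll fit a box model of the handle to its mask.

```bash
python3 - <<'E'
from h import *
from scipy.optimize import minimize
snapshot('wrist'); print(state()['ee_pos'])
r=masks_of('driver_grip','wrist')[0];M=cv2.resize(r['mask'].astype(np.uint8),None,fx=4,fy=4,interpolation=0)
def f(p):
    x,y,a=p[0],p[1],np.radians(p[2]);c,s=np.cos(a),np.sin(a)
    P=[[x+c*i-s*j,y+s*i+c*j,z] for i in(-20,20) for j in(-13,13) for z in(72,138)]
    h=cv2.convexHull(((proj('wrist',P)+.5)*4).astype(np.int32));Z=np.zeros_like(M);cv2.fillConvexPoly(Z,h,1)
    return -(Z&M).sum()/(Z|M).sum()
best=min((minimize(f,[537,155,a],method='Nelder-Mead',options=dict(initial_simplex=[[537,155,a],[543,155,a],[537,161,a],[537,155,a+8]])) for a in(75,90,105)),key=lambda o:o.fun)
print(best.x,best.fun)
todelta([best.x[0],best.x[1],105],np.radians(best.x[2]-180))
E
```

```text
[536.40681009 152.16403248 225.98158147]
[537. 155.  75.] 0.0
move tool xyz mm [ -2.6  -0.6 121. ] turn 0.26
```

```bash
python3 - <<'E'
from h import *
from scipy.optimize import minimize
snapshot('wrist'); print(state()['ee_pos'])
g=proj('wrist',[[537,155,105]])[0]
r=min(masks_of('driver_grip','wrist'),key=lambda r:np.hypot(*(np.array(cent(r['mask']))-g)));print(g,r['conf'],r['extent'])
M=cv2.resize(r['mask'].astype(np.uint8),None,fx=4,fy=4,interpolation=0)
def f(p):
    x,y,a=p[0],p[1],np.radians(p[2]);c,s=np.cos(a),np.sin(a)
    P=[[x+c*i-s*j,y+s*i+c*j,z] for i in(-20,20) for j in(-13,13) for z in(72,138)]
    h=cv2.convexHull(((proj('wrist',P)+.5)*4).astype(np.int32));Z=np.zeros_like(M);cv2.fillConvexPoly(Z,h,1)
    return -(Z&M).sum()/(Z|M).sum()
for a in(75,90,105):
    o=minimize(f,[537,155,a],method='Nelder-Mead',options=dict(initial_simplex=[[537,155,a],[543,155,a],[537,161,a],[537,155,a+8]]));print(o.x,o.fun)
    todelta([o.x[0],o.x[1],105],np.radians(o.x[2]-180))
E
```

```text
[536.28942001 152.5760415  225.91483069]
[253.39073139 199.78154035] 0.97 [231.9, 171.8, 269.9, 233.6]
[497.         177.          85.66666667] 0.0
move tool xyz mm [-24.1  39.4 120.8] turn 0.074
[502.33333333 184.33333333  79.33333333] 0.0
move tool xyz mm [-31.4  34.1 120.8] turn 0.185
[491.         166.         150.33333333] 0.0
move tool xyz mm [-13.1  45.4 120.8] turn -1.054<stdin>:11: RuntimeWarning: overflow encountered in scalar negative
```

```bash
cat >> h.py <<'E'
from scipy.optimize import minimize
def drvfit(M0,x0,y0,z0=72,angs=(75,90,105)):
    M=cv2.resize(M0.astype(np.uint8),None,fx=4,fy=4,interpolation=0)
    def f(p):
        x,y,a=p[0],p[1],np.radians(p[2]);c,s=np.cos(a),np.sin(a)
        P=[[x+c*i-s*j,y+s*i+c*j,z] for i in(-20,20) for j in(-13,13) for z in(z0,z0+66)]
        h=cv2.convexHull(((proj('wrist',P)+.5)*4).astype(np.int32));Z=np.zeros_like(M);cv2.fillConvexPoly(Z,h,1)
        return -float((Z&M).sum())/float((Z|M).sum())
    return min((minimize(f,[x0,y0,a],method='Nelder-Mead',options=dict(initial_simplex=[[x0,y0,a],[x0+6,y0,a],[x0,y0+6,a],[x0,y0,a+8]])) for a in angs),key=lambda o:o.fun)
E
python3 - <<'E'
from h import *
snapshot('wrist')
g=proj('wrist',[[537,155,105]])[0]
r=min(masks_of('driver_grip','wrist'),key=lambda r:np.hypot(*(np.array(cent(r['mask']))-g)))
o=drvfit(r['mask'],537,155);print(o.x,o.fun)
todelta([o.x[0],o.x[1],105],np.radians(o.x[2]-180))
E
```

```text
[539.40920547 154.54049737 101.51756666] -0.8632362897765742
move tool xyz mm [ -1.3  -3.2 120.7] turn -0.202
```

```bash
python3 -m inch '-0.002 -0.003 0.03 -0.2 0;-0.002 -0.003 0.06 -0.2 0;-0.002 -0.003 0.09 -0.2 0;-0.002 -0.003 0.11 -0.2 0;-0.002 -0.003 0.122 -0.2 0;-0.002 -0.003 0.122 -0.2 0;-0.002 -0.003 0.122 -0.2 0'; python3 -c "
from h import *
todelta([539.4,154.5,105],np.radians(-78.5))"
```

```text
t: 4.1
ee_pos: [539.5, 155.6, 104.1]
ee_rot: [[0.199, -0.98, 0.001], [-0.98, -0.199, -0.0], [0.001, -0.0, -1.0]]
ft_force: [0.9, -0.6, 1.0]
width: 1.003
finger_force: 0.0
move tool xyz mm [ 1.1  0.3 -0.9] turn -0.001
```

```bash
python3 -m inch '0 0 0 0 0.3;0 0 0 0 0.6;0 0 0 0 0.9;0 0 0 0 0.9;0 0 0 0 0.9;0 0 0 0 0.9;0 0 0 0 0.9;0 0 0 0 0.9' 80
```

```text
t: 4.77
ee_pos: [539.6, 155.9, 104.2]
ee_rot: [[0.199, -0.98, 0.001], [-0.98, -0.199, 0.0], [-0.0, -0.001, -1.0]]
ft_force: [-0.1, 0.7, 4.8]
width: 0.291
finger_force: 78.3
```

```bash
python3 -m inch '0 0 -0.02 0 0.9;0 0 -0.05 0 0.9;0 0 -0.09 0 0.9;0 0 -0.12 0 0.9;0 0 -0.12 0 0.9;0 0 -0.12 0 0.9' && python3 - <<'E'
from h import *
print(state()['joint_positions'])
todelta([458.7,-210,225],np.radians(36))
E
```

```text
t: 5.27
ee_pos: [539.6, 156.1, 224.9]
ee_rot: [[0.199, -0.98, 0.002], [-0.98, -0.199, 0.002], [-0.002, -0.003, -1.0]]
ft_force: [-0.1, 0.3, -3.7]
width: 0.297
finger_force: 78.2
[ 6.38766992e-01 -6.52850057e-02 -6.56259981e-02 -4.41144454e-04
 -1.56742303e+00 -4.38813581e-01]
move tool xyz mm [342.8 152.   -1.1] turn -1.999
```

```bash
python3 -m inch '0.04 0.02 0 -0.12 0.9;0.08 0.036 0 -0.24 0.9;0.12 0.054 0 -0.36 0.9;0.157 0.07 0 -0.48 0.9;0.195 0.086 0 -0.6 0.9;0.233 0.103 0 -0.72 0.9;0.271 0.12 0 -0.84 0.9;0.309 0.137 0 -0.96 0.9' >/dev/null; python3 -c "
from h import *
todelta([458.7,-210,225],np.radians(36))"
```

```text
move tool xyz mm [14.9 59.2 -3.8] turn -1.076
```

```bash
python3 -m inch '0.003 0.018 0 -0.12 0.9;0.007 0.036 0 -0.24 0.9;0.007 0.036 0 -0.36 0.9;0.007 0.036 0 -0.48 0.9;0.007 0.036 0 -0.6 0.9;0.007 0.036 0 -0.72 0.9;0.007 0.036 0 -0.84 0.9;0.007 0.036 0 -0.96 0.9' >/dev/null; python3 -m inch '0 0 0 -0.08 0.9;0 0 0 -0.08 0.9;0 0 0 -0.08 0.9;0 0 0 -0.08 0.9' >/dev/null; python3 - <<'E'
from h import *
a=snapshot('wrist');save(cv2.resize(a,(800,600),interpolation=cv2.INTER_CUBIC),'w3.png')
print(state()['joint_positions'],state()['t'])
todelta([458.7,-210,225],np.radians(36))
try: print(camfit(a,(458.7,-210,28)))
except Exception as e: print(e)
E
```

```text
[ 2.65506103e-02 -2.35610896e-01 -2.21715032e-01 -3.77547779e-04
 -1.58606738e+00  2.12861645e+00] 6.9833
move tool xyz mm [-17.5  19.4  -2.5] turn -0.044
(array([ 459.42485727, -209.34461502,   28.        ]), array([ 459.5510387 , -209.05094898,   28.        ]), np.float64(35.826157424501304), array([ 3.69094965, 22.48516885]), np.uint64(765))
```

View pics/w3.png

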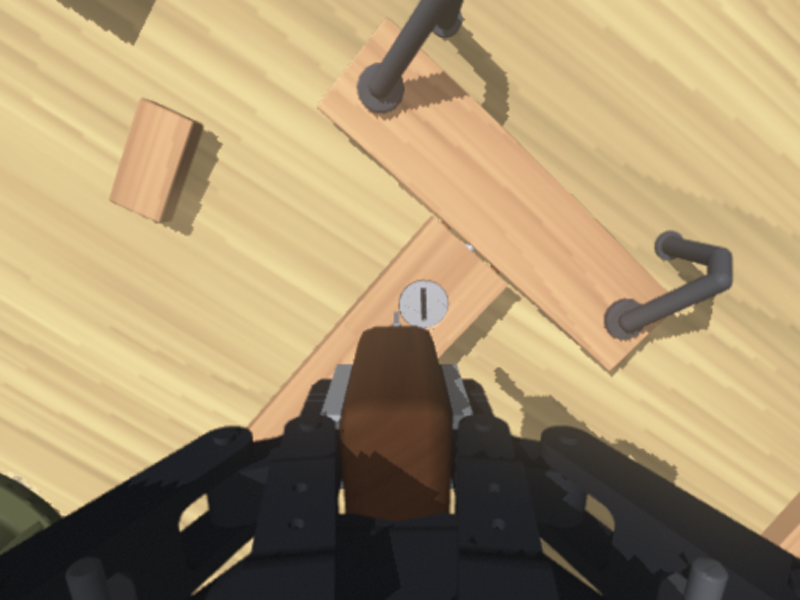

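```bash
python3 -m inch '-0.018 0.02 0.02 -0.044 0.9;-0.018 0.02 0.05 -0.044 0.9;-0.018 0.02 0.07 -0.044 0.9;-0.018 0.02 0.08 -0.044 0.9;-0.018 0.02 0.08 -0.044 0.9;-0.018 0.02 0.08 -0.044 0.9;-0.018 0.02 0.08 -0.044 0.9' ; python3 - <<'E'
from h import *
c,s=np.cos(.628),np.sin(.628)
todelta([459.1-c,-209.6-s,121],np.radians(36)); s=state();print(np.array(s['ee_rot'])[:,2].round(4),s['wrist_torque'])
a=snapshot('wrist')
try: print(camfit(a,(459.1,-209.6,28)))
except Exception as e: print(e)
save(cv2.resize(a[150:270,180:340],(800,600),interpolation=cv2.INTER_CUBIC),'w4.png')
E
```

```text
t: 7.57
ee_pos: [459.8, -211.0, 145.3]
ee_rot: [[0.808, 0.59, 0.002], [0.59, -0.808, -0.001], [0.001, 0.002, -1.0]]
ft_force: [-0.9, 0.6, -0.2]
width: 0.293
finger_force: 78.4
move tool xyz mm [-0.7 -1.6 24.3] turn 0.002
[ 2.5e-03 -9.0e-04 -1.0e+00] [ 0.02785501 -0.04713505  0.03171473]
(array([ 461.23967742, -207.64733017,   28.        ]), array([ 459.16484453, -208.90790899,   28.        ]), np.float64(33.14370542969246), array([10.07063289, 23.11572689]), np.uint64(1119))
```

View pics/w4.png

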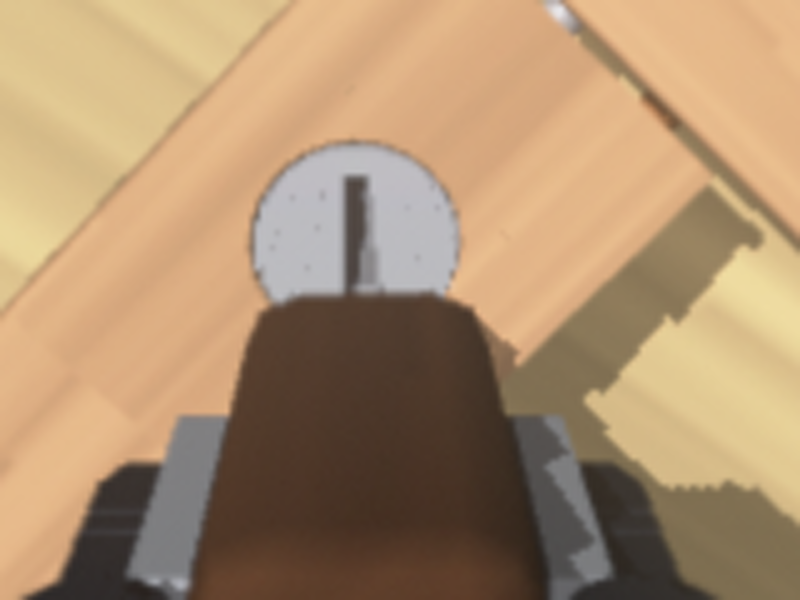

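The slot shows at crop x≈361 (both the dark and the lit side) and the handle's centre at x≈370. So the driver stands about 1.4 mm to the +y side, in agreement with the coordinates.

```bash
python3 -m inch '-0.0007 -0.0014 0.01 0 0.9;-0.0007 -0.0014 0.02 0 0.9;-0.0007 -0.0014 0.022 0 0.9;-0.0007 -0.0014 0.022 0 0.9;-0.0007 -0.0014 0.022 0 0.9;-0.0007 -0.0014 0.022 0 0.9' ; python3 - <<'E'
from h import *
c,s=np.cos(.628),np.sin(.628)
for i in range(2):
    todelta([459.1-c,-209.6-s,121],np.radians(36));snapshot('wrist')
E
```

```text
t: 8.12
ee_pos: [457.7, -210.2, 121.7]
ee_rot: [[0.808, 0.589, 0.0], [0.589, -0.808, -0.0], [0.0, 0.0, -1.0]]
ft_force: [0.4, 1.1, -1.2]
width: 0.294
finger_force: 78.4
move tool xyz mm [0.5 0.3 0.7] turn 0.002
move tool xyz mm [0.5 0.3 0.7] turn 0.002
```

```bash
python3 -m inch '0 0.0002 0.002 0 0.9;0 0.0002 0.004 0 0.9;0 0.0002 0.005 0 0.9;0 0.0002 0.006 0 0.9;0 0.0002 0.006 0 0.9;0 0.0002 0.006 0 0.9'
```

```text
t: 8.72
ee_pos: [457.6, -210.3, 115.3]
ee_rot: [[0.808, 0.59, -0.0], [0.59, -0.808, 0.0], [-0.0, -0.0, -1.0]]
ft_force: [0.5, 0.3, -1.5]
width: 0.298
finger_force: 78.4
```

```bash
python3 -m inch '0 0 0.001 0 0.9;0 0 0.002 0 0.9;0 0 0.003 0 0.9;0 0 0.003 0 0.9;0 0 0.003 0 0.9;0 0 0.003 0 0.9'; python3 -c "
from station import *
print(state()['wrist_torque'])"
```

```text
t: 9.22
ee_pos: [457.6, -210.3, 112.4]
ee_rot: [[0.808, 0.589, -0.0], [0.589, -0.808, 0.0], [-0.0, -0.0, -1.0]]
ft_force: [0.2, -0.1, -1.4]
width: 0.295
finger_force: 78.4
[-0.0138926  -0.02611134 -0.03072871]
```

```bash
python3 -m inch '0.0001 0.0001 0 0.06 0.9;0.0002 0.0002 0 0.12 0.9;0.0003 0.0003 0 0.18 0.9;0.0003 0.0003 0 0.18 0.9;0.0003 0.0003 0 0.18 0.9'; python3 -c "
from h import *
print(state()['wrist_torque'],np.degrees(yaw()))"
```

```text
t: 9.63
ee_pos: [457.9, -210.2, 112.3]
ee_rot: [[0.899, 0.437, -0.0], [0.437, -0.899, 0.0], [-0.0, -0.001, -1.0]]
ft_force: [-1.5, 2.0, -1.3]
width: 0.296
finger_force: 78.7
[0.76764744 0.48444227 0.02662215] 25.917124995383947
```

```bash
python3 -m inch '0.0001 0.0001 0 0.06 0.9;0.0002 0.0001 0 0.12 0.9;0.0003 0.0002 0 0.18 0.9;0.0003 0.0002 0 0.18 0.9;0.0003 0.0002 0 0.18 0.9'; python3 -c "
from h import *
print(state()['wrist_torque'],np.degrees(yaw()))
a=snapshot('wrist');save(cv2.resize(a[100:250,150:350],(800,600),interpolation=cv2.INTER_CUBIC),'w5.png')"
```

```text
t: 10.05
ee_pos: [458.3, -210.1, 112.3]
ee_rot: [[0.963, 0.27, -0.0], [0.27, -0.963, 0.001], [-0.0, -0.001, -1.0]]
ft_force: [-2.2, 2.3, 1.2]
width: 0.293
finger_force: 78.9
[1.28536907 0.6663645  0.11587725] 15.66949690438467
```

View pics/w5.png

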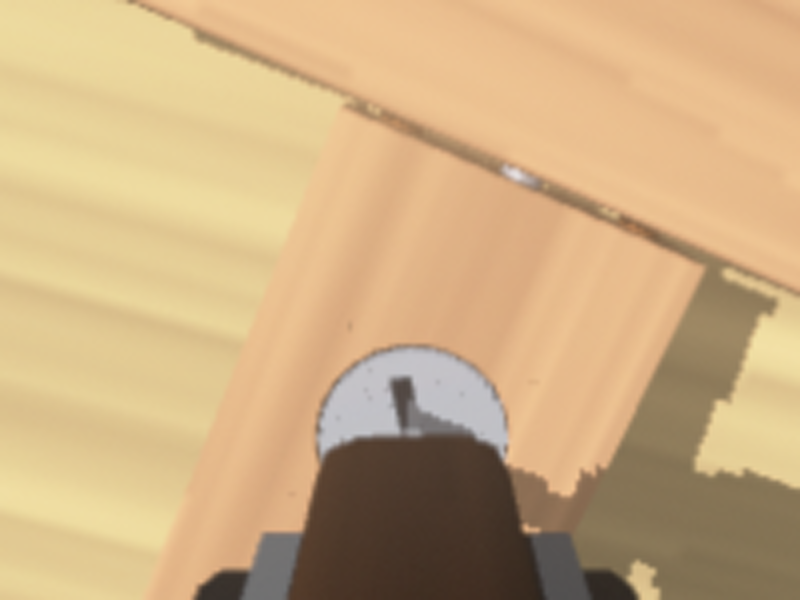

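The cam shows at crop (412,420). Its slot has followed the blade a little behind, which is the clearance, and the joint still has a gap of a few mm at (540,180). Forces are low, so I carry on.

```bash
python3 -m inch '0.0001 -0.0001 0 0.06 0.9;0.0002 -0.0002 0 0.12 0.9;0.0002 -0.0003 0 0.18 0.9;0.0002 -0.0003 0 0.18 0.9;0.0002 -0.0003 0 0.18 0.9'; python3 -c "
from h import *
print(state()['wrist_torque'],np.degrees(yaw()))"
```

```text
t: 10.52
ee_pos: [458.6, -210.0, 112.4]
ee_rot: [[0.996, 0.093, 0.0], [0.093, -0.996, 0.0], [0.0, -0.0, -1.0]]
ft_force: [-2.2, 1.9, -0.1]
width: 0.291
finger_force: 78.9
[1.06845944 0.41285259 0.11770831] 5.363359144778062
```

```bash
python3 -m inch '0.0001 -0.0001 0 0.06 0.9;0.0002 -0.0001 0 0.12 0.9;0.0002 -0.0002 0 0.18 0.9;0.0002 -0.0002 0 0.18 0.9;0.0002 -0.0002 0 0.18 0.9'; python3 -c "
from h import *
print(state()['wrist_torque'],np.degrees(yaw()))"
```

```text
t: 10.93
ee_pos: [458.9, -209.8, 112.4]
ee_rot: [[0.996, -0.086, 0.0], [-0.086, -0.996, 0.0], [0.0, -0.0, -1.0]]
ft_force: [0.1, 1.7, 0.2]
width: 0.295
finger_force: 78.8
[0.91525626 0.04401602 0.13787673] -4.927660001853992
```

```bash
python3 -m inch '0.0001 -0.0001 0 0.04 0.9;0.0002 -0.0001 0 0.08 0.9;0.0002 -0.0001 0 0.12 0.9;0.0002 -0.0001 0 0.12 0.9;0.0002 -0.0001 0 0.12 0.9'; python3 -c "
from h import *
print(state()['wrist_torque'],np.degrees(yaw()))"
```

```text
t: 11.35
ee_pos: [459.1, -209.7, 112.3]
ee_rot: [[0.979, -0.205, 0.0], [-0.205, -0.979, 0.0], [0.0, -0.0, -1.0]]
ft_force: [0.6, 1.8, -0.8]
width: 0.298
finger_force: 78.8
[ 0.91753093 -0.15690181  0.0511955 ] -11.824958720808903
```

```bash
cat > chk.py <<'E'
from h import *
import sys
W=[];F=[]
for i in range(3): s=state();W.append(s['wrist_torque'][2]);F.append(s['ft_force']);snapshot('wrist')
s=state();w=np.mean(W);print('tz',np.round(w,3),np.round(W,2),'F',np.mean(F,0).round(1),'yaw',np.degrees(yaw()).round(1),'t',round(s['t'],1))
sys.exit(w>0.18)
E
I="python3 -m inch"
$I '0.0001 0 0 0.03 0.9;0.0001 0 0 0.06 0.9;0.0001 0 0 0.06 0.9' >/dev/null; python3 chk.py && $I '0.0001 0 0 0.03 0.9;0.0001 0 0 0.06 0.9;0.0001 0 0 0.06 0.9'>/dev/null && python3 chk.py && $I '0.0001 0 0 0.03 0.9;0.0001 0 0 0.06 0.9;0.0001 0 0 0.06 0.9'>/dev/null && python3 chk.py
```

```text
tz 0.081 [0.07 0.08 0.09] F [ 0.6  2.3 -0.6] yaw -15.3 t 11.8False
```

```bash
sed -i 's/sys.exit(w>0.18)/sys.exit(int(w>0.18))/' chk.py
I="python3 -m inch"
$I '0.0001 0 0 0.03 0.9;0.0001 0 0 0.06 0.9;0.0001 0 0 0.06 0.9' >/dev/null; python3 chk.py && $I '0.0001 0 0 0.03 0.9;0.0001 0 0 0.06 0.9;0.0001 0 0 0.06 0.9'>/dev/null && python3 chk.py && $I '0.0001 0 0 0.03 0.9;0.0001 0 0 0.06 0.9;0.0001 0 0 0.06 0.9'>/dev/null && python3 chk.py
```

```text
tz 0.107 [0.12 0.09 0.1 ] F [ 1.3  2.6 -0.6] yaw -18.8 t 12.2
tz 0.134 [0.15 0.12 0.13] F [ 1.9  3.8 -1.2] yaw -22.2 t 12.6
tz 0.11 [0.13 0.1  0.1 ] F [ 2.   3.8 -1.3] yaw -25.7 t 12.9
```

```bash
I="python3 -m inch"
$I '0.0001 -0.0002 0 0.03 0.9;0.0001 -0.0005 0 0.06 0.9;0.0001 -0.0005 0 0.06 0.9' >/dev/null; python3 chk.py && $I '0.0001 -0.0002 0 0.03 0.9;0.0001 -0.0002 0 0.06 0.9;0.0001 -0.0002 0 0.06 0.9'>/dev/null && python3 chk.py && $I '0.0001 -0.0001 0 0.03 0.9;0.0001 -0.0001 0 0.06 0.9;0.0001 -0.0001 0 0.06 0.9'>/dev/null && python3 chk.py
```

```text
tz 0.087 [0.09 0.07 0.1 ] F [ 2.4  3.2 -1.2] yaw -29.1 t 13.3
tz 0.089 [0.13 0.03 0.11] F [ 3.1  2.8 -1.5] yaw -32.6 t 13.8
tz 0.163 [0.2  0.17 0.13] F [ 2.9  2.4 -1.6] yaw -36.0 t 14.2
```

```bash
I="python3 -m inch"
$I '0.0001 -0.0001 0 0.02 0.9;0.0002 -0.0001 0 0.03 0.9;0.0002 -0.0001 0 0.03 0.9' >/dev/null; python3 chk.py && $I '0.0001 0 0 0.02 0.9;0.0001 -0.0001 0 0.03 0.9;0.0001 -0.0001 0 0.03 0.9'>/dev/null && python3 chk.py && $I '0.0001 -0.0001 0 0.02 0.9;0.0001 -0.0001 0 0.03 0.9;0.0001 -0.0001 0 0.03 0.9'>/dev/null && python3 chk.py
python3 -c "
from h import *
a=snapshot('wrist');save(cv2.resize(a[100:250,150:350],(800,600),interpolation=cv2.INTER_CUBIC),'w6.png')"
```

```text
tz 0.21 [0.21 0.22 0.21] F [ 2.6  1.9 -1.5] yaw -37.8 t 14.6
```

View pics/w6.png

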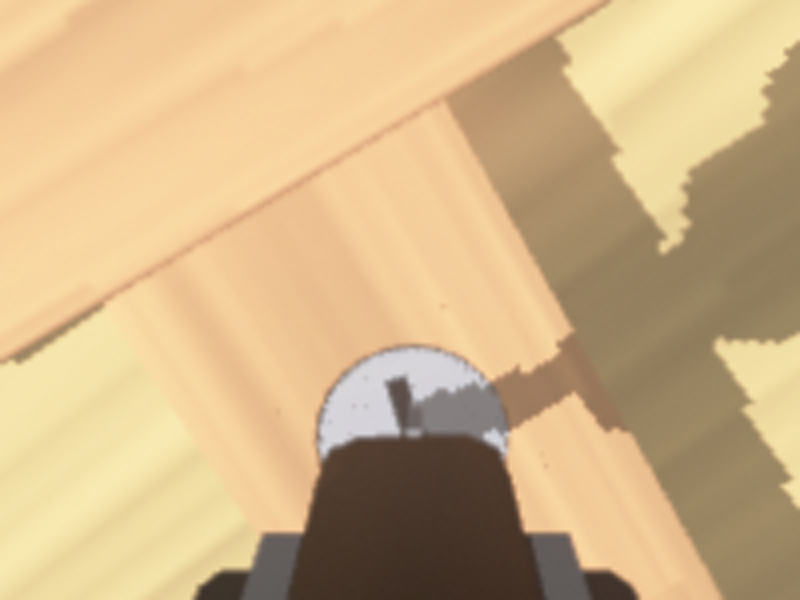

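The gap has closed to a fine line, (110,300)–(440,100), and the torque is climbing steeply. One more small nudge will confirm the stop.

```bash
python3 -m inch '0 0 0 0.015 0.9;0 0 0 0.03 0.9;0 0 0 0.03 0.9;0 0 0 0.03 0.9' >/dev/null; python3 chk.py
```

```text
tz 0.295 [0.32 0.29 0.28] F [ 1.9  1.8 -0.6] yaw -39.5 t 15.1
```

```bash
python3 -m inch '0 0 0 -0.04 0.9;0 0 0 -0.08 0.9;0 0 0 -0.12 0.9;0 0 0 -0.12 0.9;0 0 0 -0.12 0.9' >/dev/null; python3 chk.py
```

```text
tz 0.074 [0.08 0.1  0.04] F [1.4 1.8 0. ] yaw -32.7 t 15.7
```

```bash
python3 -m inch '0 0 0 -0.03 0.9;0 0 0 -0.06 0.9;0 0 0 -0.06 0.9' >/dev/null; python3 chk.py; python3 -m inch '0 0 -0.003 0 0.9;0 0 -0.006 0 0.9;0 0 -0.012 0 0.9;0 0 -0.03 0 0.9;0 0 -0.06 0 0.9;0 0 -0.1 0 0.9;0 0 -0.11 0 0.9;0 0 -0.11 0 0.9'; python3 - <<'E'
from h import *
todelta([539.6,156,225],np.radians(-78.5))
a=snapshot('wrist')
try:print(camfit(a,(462,-210,28)))
except Exception as e:print(e)
E
```

```text
tz 0.002 [ 0.01  0.04 -0.04] F [ 1.2  1.3 -0.5] yaw -29.3 t 16.1
t: 16.72
ee_pos: [461.5, -210.3, 227.9]
ee_rot: [[0.873, -0.488, 0.008], [-0.488, -0.873, -0.003], [0.008, -0.001, -1.0]]
ft_force: [0.6, -0.3, -1.0]
width: 0.292
finger_force: 78.6
move tool xyz mm [-110.7 -357.8    2.5] turn 0.86
(array([ 460.76654195, -208.87529782,   28.        ]), array([ 460.73159249, -209.04718848,   28.        ]), np.float64(158.18630603205938), array([ 3.72308592, 23.06692978]), np.uint64(752))
```

```bash
python3 - <<'E'
from h import *
a=snapshot('wrist');g=a.mean(2).astype(np.float32);a0=cv2.imread('pics/w3.png')
for th in(-6,-7,-8):
    u=np.array([np.cos(np.radians(th)),np.sin(np.radians(th))]);n=np.array([-u[1],u[0]])
    out=[]
    for d in np.arange(44,58,.5):
        P=[[*(np.array([460.75,-209])+u*d+n*w),28] for w in np.linspace(-28,28,57)]
        q=proj('wrist',P).astype(np.float32);out.append(cv2.remap(g,q[:,0:1],q[:,1:2],1).mean())
    print(th,np.round(out).astype(int).tolist())
save(cv2.resize(a[60:210,200:400],(800,600),interpolation=cv2.INTER_CUBIC),'w7.png')
E
```

```text
-6 [193, 193, 193, 193, 193, 193, 193, 193, 192, 190, 187, 184, 184, 186, 190, 194, 197, 199, 200, 201, 201, 202, 202, 202, 202, 201, 201, 200]
-7 [193, 193, 193, 193, 193, 193, 193, 193, 192, 190, 187, 183, 182, 185, 191, 195, 198, 199, 200, 201, 201, 202, 202, 202, 202, 201, 201, 200]
-8 [193, 193, 193, 193, 193, 193, 193, 193, 192, 190, 187, 183, 182, 185, 191, 196, 199, 200, 200, 201, 201, 202, 202, 202, 202, 201, 201, 200]
```

View pics/w7.png

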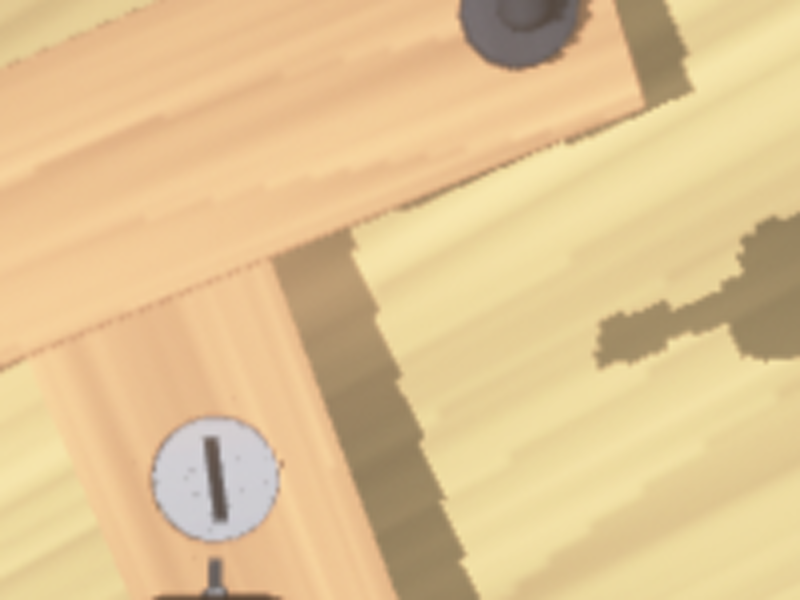

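The joint shows as a hairline, (0,370)–(270,260). The slot now lies at −22°, while the blade reached −39°. I'll compare with the picture taken under torque to see whether backing off dragged the cam back.

```bash
python3 - <<'E'
from h import *
s=state();R=np.array(s['ee_rot']);p=camera_params('wrist');T=np.array(p['world_from_camera']);K=np.array(p['camera_matrix']);D=np.array(p['D'])
Rc=R.T@T[:3,:3];tc=R.T@(T[:3,3]-np.array(s['ee_pos']))
def ang(f,yw,z,tcp,box):
    im=cv2.imread('pics/'+f).min(2).astype(float)
    y=np.radians(yw);Rt=np.array([[np.cos(y),np.sin(y),0],[np.sin(y),-np.cos(y),0],[0,0,-1]])
    x0,y0,x1,y1=box;S=im[y0:y1,x0:x1];ys,xs=np.nonzero(S<95 if 1 else 0)
    px=np.c_[(xs+x0+.5)/4-.5+150,(ys+y0+.5)/4-.5+100]
    u=cv2.undistortPoints(px.reshape(-1,1,2),K,D).reshape(-1,2);d=np.c_[u,np.ones(len(u))]@(Rt@Rc).T;o=Rt@tc+np.array(tcp)
    P=(o+d*((28-o[2])/d[:,2])[:,None])[:,:2]
    e,v=np.linalg.eigh(np.cov(P.T));print(f,len(P),P.mean(0).round(1),np.degrees(np.arctan2(v[1,1],v[0,1])).round(1),np.sqrt(e*12).round(1))
ang('w5.png',15.67,28,(458.3,-210.1,112.3),(380,370,415,432))
ang('w6.png',-37.8,28,(459.6,-209.3,112.3),(380,370,415,432))
# gap deficit in w6 along a perpendicular to the joint line vs now
def prof(f,a,b,n):
    im=cv2.imread('pics/'+f).mean(2).astype(np.float32);a=np.array(a,float);b=np.array(b,float);d=(b-a)/np.linalg.norm(b-a);m=np.array([-d[1],d[0]])
    t=np.linspace(0,1,80)[:,None];out=[]
    for k in range(-24,25,4):
        q=(a+(b-a)*t+m*k).astype(np.float32);out.append(int(cv2.remap(im,q[:,0:1],q[:,1:2],1).mean()))
    print(f,out)
prof('w6.png',(150,278),(420,113),0);prof('w7.png',(60,345),(250,268),0);prof('w5.png',(380,115),(690,255),0)
E
```

```text
w5.png 535 [ 466.2 -205. ] -162.7 [2.6 8. ]
w6.png 607 [ 468.  -212.1] 152.9 [2.6 8.2]
w6.png [206, 205, 205, 202, 190, 177, 188, 197, 198, 198, 198, 198, 198]
w7.png [202, 201, 200, 199, 194, 181, 184, 191, 192, 192, 192, 192, 192]
w5.png [190, 190, 186, 170, 146, 135, 129, 139, 169, 181, 182, 182, 182]
```

It was not dragged back. The hairline is the same width under load and after release (0.16 mm of darkening in both), and the torque curve puts the stop at slot ≈ −22°, as seen now. The joint is tight, so I carry the driver back.

```bash
python3 -m inch '-0.011 -0.036 0 0.12 0.9;-0.022 -0.072 0 0.24 0.9;-0.034 -0.11 0 0.36 0.9;-0.045 -0.146 0 0.48 0.9;-0.056 -0.182 0 0.6 0.9;-0.068 -0.218 0 0.72 0.9;-0.079 -0.255 0 0.84 0.9;-0.09 -0.291 0 0.86 0.9' >/dev/null; python3 -m inch '0 0 0 0 0.9;0 0 0 0 0.9;0 0 0 0 0.9;0 0 0 0 0.9'>/dev/null; python3 -c "
from h import *
todelta([539.6,156,225],np.radians(-78.5))"
```

```text
move tool xyz mm [-68.8 -31.8  -3.3] turn -0.0
```

```bash
python3 -m inch '-0.03 -0.015 0 0 0.9;-0.06 -0.028 0 0 0.9;-0.069 -0.032 -0.003 0 0.9;-0.069 -0.032 -0.003 0 0.9;-0.069 -0.032 -0.003 0 0.9;-0.069 -0.032 -0.003 0 0.9' >/dev/null; python3 - <<'E'
from h import *
snapshot('wrist');todelta([539.6,156,225],np.radians(-78.5))
s=state();g=proj('wrist',[s['ee_pos']])[0]
r=min(masks_of('driver_grip','wrist'),key=lambda r:np.hypot(*(np.array(cent(r['mask']))-g)));print(r['conf'],r['extent'],g)
o=drvfit(r['mask'],539.6,156,192,(95,102,110));print(o.x,o.fun)
E
```

```text
move tool xyz mm [-0.2  0.3  0.6] turn -0.001
0.58 [217.0, 201.3, 287.4, 330.0] [254.72689025 266.08158933]
[541.20525311 152.38833904 102.05408011] -0.7863204613902673
```

```bash
python3 -m inch '0 0 0.03 0 0.9;0 0 0.05 0 0.9;0 0 0.06 0 0.9;0 0 0.065 0 0.9;0 0 0.07 0 0.9;0 0 0.075 0 0.9;0 0 0.075 0 0.9;0 0 0.075 0 0.9'
```

```text
t: 19.08
ee_pos: [540.2, 157.2, 151.0]
ee_rot: [[0.2, -0.98, 0.001], [-0.98, -0.2, 0.0], [-0.0, -0.001, -1.0]]
ft_force: [0.1, 0.6, -1.3]
width: 0.294
finger_force: 78.7
```

Its tip is about 11 mm down the hole with no contact, so I lower on.

```bash
python3 -m inch '0 0.0003 0.01 0 0.9;0 0.0003 0.02 0 0.9;0 0.0003 0.03 0 0.9;0 0.0003 0.037 0 0.9;0 0.0003 0.042 0 0.9;0 0.0003 0.044 0 0.9;0 0.0003 0.044 0 0.9' && python3 -m inch '0 0 0.0015 0 0.9;0 0 0.0025 0 0.9;0 0 0.0025 0 0.9;0 0 0.0025 0 0.9'
```

```text
t: 19.67
ee_pos: [539.5, 157.0, 105.7]
ee_rot: [[0.2, -0.98, -0.001], [-0.98, -0.2, -0.001], [0.0, 0.001, -1.0]]
ft_force: [0.1, -0.9, -1.6]
width: 0.296
finger_force: 78.7
t: 20.0
ee_pos: [539.8, 157.2, 104.2]
ee_rot: [[0.2, -0.98, 0.0], [-0.98, -0.2, 0.0], [-0.0, -0.0, -1.0]]
ft_force: [-0.0, -0.3, -0.9]
width: 0.297
finger_force: 79.0
```

```bash
python3 -m inch '0 0 0.0005 0 0.9;0 0 0.001 0 0.9;0 0 0.001 0 0.9;0 0 0.001 0 0.9'
```

```text
t: 20.33
ee_pos: [539.8, 157.3, 104.2]
ee_rot: [[0.2, -0.98, 0.001], [-0.98, -0.2, 0.0], [-0.0, -0.001, -1.0]]
ft_force: [-3.7, 1.1, 5.0]
width: 0.292
finger_force: 79.6
```

Contact at 5 N means the handle is down on the block. I release and rise.

```bash
python3 -m inch '0 0 0 0 0.5;0 0 0 0 0.2;0 0 0 0 0;0 0 0 0 0;0 0 0 0 0;0 0 0 0 0;0 0 0 0 0' && python3 -m inch '0 0 -0.02 0 0;0 0 -0.05 0 0;0 0 -0.08 0 0;0 0 -0.12 0 0;0 0 -0.12 0 0;0 0 -0.12 0 0;0 0 -0.12 0 0'; python3 - <<'E'
from h import *
snapshot('wrist');g=proj('wrist',[[539.5,155.5,105]])[0]
r=min(masks_of('driver_grip','wrist'),key=lambda r:np.hypot(*(np.array(cent(r['mask']))-g)))
o=drvfit(r['mask'],539.5,155.5);print(r['conf'],r['extent'],o.x,o.fun)
E
```

```text
t: 20.92
ee_pos: [539.6, 157.1, 102.8]
ee_rot: [[0.2, -0.98, -0.0], [-0.98, -0.2, -0.0], [-0.0, 0.0, -1.0]]
ft_force: [0.3, 0.5, -0.2]
width: 0.998
finger_force: 0.0
t: 21.5
ee_pos: [539.6, 157.3, 222.6]
ee_rot: [[0.2, -0.98, -0.0], [-0.98, -0.2, 0.001], [-0.001, 0.0, -1.0]]
ft_force: [-0.8, -0.3, -0.7]
width: 1.001
finger_force: 0.0
0.91 [178.8, 57.4, 216.9, 178.6] [539.5 155.5  75. ] -0.0
```

```bash
python3 - <<'E'
from h import *
for k in range(3):
    snapshot('wrist');g=proj('wrist',[[539.5,155.5,105]])[0]
    r=min(masks_of('driver_grip','wrist'),key=lambda r:np.hypot(*(np.array(cent(r['mask']))-g)))
    o=drvfit(r['mask'],539.5,155.5);print(g,r['conf'],r['extent'],o.x,o.fun)
snapshot('scene');print([(r['conf'],np.round(r['extent'])) for r in masks_of('driver_grip','scene')], proj('scene',[[539.5,155.5,105]]))
snapshot('scene');print(proj('scene',[[541,154,72],[541,154,138]]))
E
```

```text
[253.82153753 197.07721946] 0.74 [236.5, 170.4, 270.1, 232.7] [540.51809374 156.36629888 101.03188367] -0.8750232521059764
[254.07602484 196.97986118] 0.87 [241.0, 171.9, 268.3, 232.9] [540.48078589 156.20300707  98.46375448] -0.8506325051482977
[254.35708242 196.76198054] 0.83 [177.6, 60.2, 215.9, 179.3] [539.5 155.5  75. ] -0.0
[(0.93, array([258., 224., 295., 255.])), (0.86, array([346., 220., 391., 243.])), (0.76, array([305., 196., 319., 225.])), (0.57, array([275., 258., 321., 275.]))] [[311.27016065 209.18645929]]
[[309.53570055 218.75399147]
 [311.33574526 199.09201779]]
```

```bash
python3 -c "
from station import *
print(hand_in())"
```

```text
the job is handed in; nothing more can be done
None
```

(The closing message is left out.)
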